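# Set a piston under the ratchet presser

## Robot

A 6-joint arm with a two-finger parallel gripper is mounted at the origin on a cart in front of the work surface, level with it; the furniture and walls round the work are solid. World frame = base frame: x ahead of the robot, y to its left, z up, the work surface at z = 0. Lengths are in m, angles in rad, forces in N, time in s.
With the tool pointing down it reaches from about 0.3 to 0.775 m from the base axis. Payload 14.6 kg.
Tool frame: the origin (TCP) lies at the very end of the fingers, on their centre line; the grasp point (between the pads) lies 19 mm behind it; x points along the fingers, y is the direction in which the jaws open and shut, and the axes are right-handed (so a half turn about x gives the same grasp; the last joint's range is limited). The gripper opens to 85 mm and grips with 20 to 120 N. Pads are 22 mm wide; open, the fingers measure 114 mm over their backs; the gripper's body (76 mm by 85 mm) begins 54 mm behind the grasp point. The pads swing forward as they close: fully open they stand 13 mm farther back than shut.
Start: joints at [-1.329, 0.3, 1.521, -0, 1.321, -0.067], TCP at [0.167, -0.524, 0.231] pointing down, gripper open.
Joint ranges: [-3.03, 3.03], [-0.79, 2.21], [0.23, 2.52], [-1.04, 4.18], [0, 3.07], [-2.55, 2.55]. Speed limits (rad/s): [2.22, 2.22, 2.57, 3.14, 3.14, 3.14].

## Interface

Orientations are given as a unit quaternion [w, x, y, z].
In Python, from workcell import state, grab_frame, job_done, outline_of, spot_point gives the robot as it stands. The module is installed in compiled form; this text tells all that it offers.
- The arm moves only by the tool jog_arm, never from a script. Its argument "moves" is a list of rows, each a list of 3 entries, a list of its own where there are three numbers: the gripper command: -1 is shut, 1 is fully open, values between are in proportion, then the shift along the tool's x, y, z in cm, then the turn, a rotation vector about the tool's x, y, z in rad. In form: [[fingers, [dx, dy, dz], [wx, wy, wz]], ...]. A call has 1 to 10 rows; each row shifts and turns the pose as measured when the row begins, along the tool's axes as they then stand; what a row does not reach is not made up. A row lasts 1/8 s, in which the tool goes at most 62.5 mm and 10.7 degrees, less where a joint would pass 70% of its speed; a pose out of reach is approached as far as the arm can. A call with a gripper value outside its range is refused whole. The fingers move at their own pace and stop on an object; "newtons" is the grip in N (left out, the last holds). Time passes only in rows, so rows that do not move let the fingers close. It gives the time, the measured TCP pose, the force and the opening at its end, in the units of the state.
- state(): the state, without advancing time (a new reading comes with each control period).
- grab_frame(name): name is "side" or "top"; returns a dict with "pixels" (420x560x3 uint8, blue, green, red), "depth" (420x560 float32, m along the optical axis (not along the pixel's ray), 0 where there is no reading), "camera_matrix" (3x3 intrinsics, pixels), "rvec" (rotation vector, rad) and "tvec" (3), from world to camera coordinates, as OpenCV has them. Camera axes: x right, y down, z forward; pixel columns grow to the right and rows downward; lengths in m; the calibration is good to about 2 mm. A picture is of the moment at which its call begins.
- job_done(): hands the job in, once; it reports no verdict.
Trained networks look in a picture, given as the dict that the camera call returned (one of the last four; its "shot" number tells which), for a name from the list of things; names that differ only in an ending like _2 or _b are one class to them, and where a whole thing is asked for, a point or a joint stands for the part that bears it (a point fixed in the world has none). Each returns a list of dicts, best first, with "conf" (0 to 1); they miss things now and then, are a little off and sometimes report something else, mostly with a low value. They report only what shows in the picture. A call takes as long as a camera call.
- outline_of(picture, label): "region" (420x560 bool, what is visible of it) and "at" ([column, row] in pixels, amid what is visible of it).
- spot_point(picture, label): "at" ([column, row] in pixels: a listed point, or the origin of a listed thing).
The state is a dict: "time": time; "joint_pos": joint angles; "qvel": joint speeds; "effort": joint torques, N m; "tool_pos": TCP position; "orientation": TCP orientation; "force": force on the tool from outside, world axes, zero at the start; "moment": the same for the moment, N m; "width": finger opening in m.
Only numpy, scipy, OpenCV 4.12 (cv2) and the standard library are available. Lean on these libraries where they do the work, as an engineer would, in place of code of your own. Each camera call takes 0.05 s, during which the arm holds its last target. There are 200 camera calls.

## Task

Set the piston under the ratchet presser: pull the toothed rail up past its pawl by the T-handle until you feel it come up against the rubber buffer of its top stop, without squashing the buffer hard, and let the pawl hold it. Then push the carriage with the piston fully home under the raised foot, and press the pawl's tail down gently until the rail has sunk and the foot rests on the piston; let the pawl spring back. Keep the piston standing in its nest and leave the other things where they lie.

Things in the scene. Friction and masses are not known exactly. Their poses are not given: they have to be found in the camera images.
- stand: Grey presser stand fixed to the worktop; position and yaw vary. Origin on the worktop under the axis of the toothed rail. z up; -x: side of the presser foot (towards the robot); +y: side of the carriage track (x = -65 mm, out to y = +230 mm, 12 mm high); -y: side of the pawl. A column (26 x 36 mm, 196 mm high) stands just behind the rail (+x).
- rail (a joint): Travel (m) of the vertical toothed rail, 0 at the bottom, up positive; about 0.35 kg, damped: freed it sinks by itself at about 40 mm/s. Teeth (12 mm pitch) rest on the pawl at 2, 14, 26, 38, 50, 62 mm; pulled up it clicks past the pawl, with up to 6 N drag a tooth. Starts at 2 or 14 mm. Reads about 28 mm with the foot on the piston; foot clears the piston above 32 mm.
- t_handle (a point): Centre of the black T-handle on top of the rail: a bar 64 mm long along the stand's y axis, 14 mm wide (x), 16 mm high, on a 10 mm round stem. At 230 mm above the worktop when the rail is at 0, it goes up with the rail.
- foot (a point): Centre of the underside of the round presser foot (44 mm across, 8 mm thick) that the rail carries on an arm, 65 mm in front of the rail (stand x = -65 mm, y = 0); 46 mm above the worktop when the rail is at 0.
- stop_clamp: Dark steel top-stop clamp on the upper column (22 mm high). Origin on the rail axis, level with its underside, 163 mm above the worktop. From it hangs a rubber buffer (16 mm across, facing down, 2 N per mm, bottoms at 11 mm; over 18 N squashes it), met by a lug on the rail's +y side. Its set screw is set anew each time: contact comes at 52 to 66 mm of rail travel and has to be felt.
- pawl (a joint): Angle (rad) of the sprung pawl: 0 in the teeth, growing as its tail is pressed down (end stop 0.40). Clear of the teeth above about 0.18 rad. Its spring asks about 1 N on the tail pad at first and 3 N at 0.40, and brings it back when let go.
- pawl_pad (a point): Top centre of the flat pad (24 x 32 mm) at the end of the pawl's tail, 116 mm from the rail on the stand's -y side, 66 mm above the worktop when the pawl is in the teeth. The pivot (along stand x) is 90 mm from it towards the rail. Pressed down 16 mm it frees the teeth; the end stop comes at 35 mm. More than 20 N on it is too much.
- carriage (a joint): Travel of the aluminium carriage along its track in m: 0 drawn out, 0.090 fully home against its end stop (piston under the foot), moving along the stand's -y axis. Starts at 0. It drags with about 1.5 N.
- carriage_knob (a point): Centre of the black upright knob (18 mm across, 22 mm high, its centre 51 mm above the worktop, on a 12 mm stem) on the carriage's outer end, 110 mm from the nest's centre along the stand's +y axis; moves with the carriage.
- piston_mid (a point): Centre (half-way up) of the light alloy piston, 60 mm across and 54 mm high, standing upright and loose in the carriage's shallow round nest (1.5 mm play, rim 6 mm high); its underside is 20 mm and its crown 74 mm above the worktop.
- bearing_1: Bystander: ball bearing 47 mm across, 14 mm high, lying near the pawl side of the stand. Origin at its underside.
- hub_spacer: Bystander: alloy spacer ring 38 mm across, 30 mm high, in front of the stand. Origin at its underside.
- tape_roll: Bystander: roll of tape 66 mm across, 19 mm high, behind the track. Origin at its underside.
- lock_nut: Bystander: large nut 41 mm across, 16 mm high, behind the track. Origin at its underside.
- screwdriver_a: Bystander: screwdriver 215 mm long lying at the right. Origin at its underside.
- brake_pad_2: Bystander: brake pad 42 x 84 x 12 mm, at the back. Origin at its underside.

How it is judged:
By the outcome, as a careful person would: the job done as asked, in the order asked, and still so for the second after the job is handed in, with the robot touching nothing.
It also fails if it takes over 67 s, if anything falls off the work surface, if the arm or the gripper's body presses on something with over 40 N, if the wrist force passes 120 N, or if a joint passes its speed limit or range.

## Working session

There is one attempt and no reset: what is moved stays moved. The work goes in short steps, Python scripts to look and compute and a tool call to move; the robot and the scene stay as the last step left them, time stands still between calls to the robot, and variables do not carry over. Pictures are saved under pics/ and viewed, about 8 in all and at most 12, crops included, and the job is handed in when it is done.

Besides the shell and the picture viewer there is one more tool, called after "Call:" as name(argument=value, ...) on one line, values as JSON. jog_arm: Moves the arm, as the interface text tells. Its arguments: {"type":"object","properties":{"moves":{"type":"array"},"newtons":{"type":"number"}},"required":["moves"]}

```bash
mkdir -p pics
cat > h.py <<'E'
import numpy as np, cv2
from scipy.spatial.transform import Rotation as R
from workcell import *
def ray(f,px):
    Rm=cv2.Rodrigues(np.array(f["rvec"],float))[0]; K=np.array(f["camera_matrix"]); t=np.array(f["tvec"],float).ravel()
    d=Rm.T@np.linalg.solve(K,[px[0],px[1],1.]); return -Rm.T@t,d
def at_z(f,px,z):
    c,d=ray(f,px); return c+d*(z-c[2])/d[2]
def at_depth(f,px):
    c,d=ray(f,px); u,v=int(round(px[0])),int(round(px[1])); p=f["depth"][max(0,v-2):v+3,max(0,u-2):u+3]; p=p[p>0]
    return c+d*np.median(p) if p.size else None
def proj(f,P):
    return cv2.projectPoints(np.array(P,float).reshape(-1,1,3),np.array(f["rvec"],float),np.array(f["tvec"],float),np.array(f["camera_matrix"]),None)[0].reshape(-1,2)
E
python3 - <<'E'
from h import *
np.set_printoptions(precision=4,suppress=True)
s=state();print(s["time"],s["tool_pos"],s["orientation"],s["force"],s["width"])
fs={n:grab_frame(n) for n in("side","top")}
cv2.imwrite("pics/a.png",fs["side"]["pixels"]);cv2.imwrite("pics/b.png",fs["top"]["pixels"])
for n,f in fs.items():
    print(n,ray(f,(280,210)))
    for l in "stand t_handle foot stop_clamp pawl_pad carriage_knob piston_mid bearing_1 hub_spacer tape_roll screwdriver_a".split():
        for r in spot_point(f,l)[:1]: print(l,r["at"],round(r["conf"],2),at_depth(f,r["at"]))
E
```

```text
0.0 [ 0.1671 -0.5238  0.2307] [-0.1083 -0.6987 -0.1091  0.6987] [-0.0174 -0.2943 -0.3152] 0.08563628845824874
side (array([0.5138, 0.631 , 0.591 ]), array([ 0.0718, -0.855 , -0.5139]))
stand [294.3, 259.2] 0.71 [ 0.5457 -0.1196  0.0127]
t_handle [298.4, 163.7] 0.62 [ 0.5404 -0.1342  0.2404]
foot [298.7, 205.3] 0.57 [ 0.5381 -0.1261  0.149 ]
stop_clamp [296.1, 196.5] 0.75 [ 0.5435 -0.118   0.1743]
pawl_pad [329.1, 231.9] 0.57 [ 0.4706 -0.1456  0.0722]
carriage_knob [326.5, 300.0] 0.56 [0.4789 0.0549 0.0577]
bearing_1 [332.7, 232.5] 0.72 [ 0.4566 -0.2362  0.0103]
hub_spacer [363.0, 250.3] 0.65 [ 0.39   -0.1606  0.0151]
tape_roll [243.6, 291.7] 0.71 [ 0.6451 -0.0189  0.0009]
screwdriver_a [333.4, 214.6] 0.61 [ 0.4529 -0.312   0.0158]
top (array([ 0.4042, -0.1171,  0.979 ]), array([ 0.2202, -0.0142, -0.9755]))
stand [365.3, 275.8] 0.75 [ 0.4552 -0.3355  0.0154]
t_handle [291.5, 225.4] 0.84 [ 0.5404 -0.1494  0.2401]
foot [287.6, 262.3] 0.82 [ 0.4848 -0.1458  0.0757]
stop_clamp [293.7, 227.7] 0.58 [ 0.5362 -0.1536  0.2381]
pawl_pad [340.8, 238.8] 0.82 [ 0.5388 -0.2717  0.0678]
carriage_knob [202.1, 262.9] 0.94 [0.4872 0.053  0.0622]
piston_mid [251.9, 264.4] 0.91 [ 0.4813 -0.0637  0.0732]
bearing_1 [331.9, 276.3] 0.6 [ 0.4557 -0.2565  0.0013]
hub_spacer [249.5, 230.1] 0.69 [ 0.5739 -0.0534  0.0007]
tape_roll [235.0, 203.1] 0.59 [ 0.6446 -0.0161  0.0011]
screwdriver_a [366.2, 273.3] 0.92 [ 0.462  -0.3413  0.0015]
```

View pics/a.png

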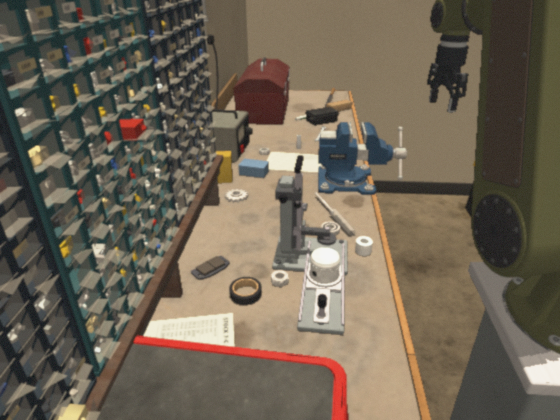

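View pics/b.png

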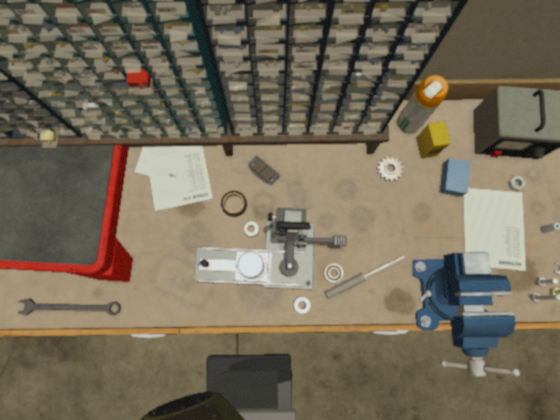

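The side view shows the stand at about (295,230), with the track running towards the camera. The top view shows the handle bar at (292,225), pad (340,240), piston (251,264) and knob (203,263). Next I fit the stand pose.

Run:
```python
from h import *
from scipy.optimize import least_squares
np.set_printoptions(precision=4,suppress=True)
s=state(); Rt=R.from_quat(np.roll(s["orientation"],-1)); print(Rt.as_matrix())
M={"t_handle":(0,0,.232),"foot":(-.065,0,.048),"pawl_pad":(0,-.116,.066),"carriage_knob":(-.065,.2,.051),"piston_mid":(-.065,.09,.047)}
fs=[grab_frame(n) for n in("side","top")]
obs=[(f,l,spot_point(f,l)) for f in fs for l in M]
obs=[(f,l,r[0]["at"]) for f,l,r in obs if r]
def pts(p,l):
    m=M[l];c,s_=np.cos(p[2]),np.sin(p[2]);return np.array([p[0]+c*m[0]-s_*m[1],p[1]+s_*m[0]+c*m[1],m[2]+(p[3] if l in("t_handle","foot") else 0)])
def res(p): return np.concatenate([proj(f,pts(p,l))[0]-a for f,l,a in obs]+[[p[3]*300]])
for use in (None,):
    r=least_squares(res,[.54,-.15,0,0.],loss="soft_l1",f_scale=1.)
    print(r.x,np.degrees(r.x[2]))
    for (f,l,a) in obs: print(f["shot"],l,a,proj(f,pts(r.x,l))[0]-a)
f=fs[1]
c=cv2.resize(f["pixels"][180:310,180:370],None,fx=4,fy=4,interpolation=cv2.INTER_CUBIC)
for l in M:
    q=(proj(f,pts(r.x,l))[0]-[180,180])*4; cv2.circle(c,tuple(int(v) for v in q),3,(0,0,255),-1)
cv2.imwrite("pics/c.png",c)
# handle top points
d=f["depth"];P=[]
for v in range(200,260):
    for u in range(260,330):
        if d[v,u]>0:
            p=ray(f,(u,v)); P.append(p[0]+p[1]*d[v,u])
P=np.array(P);H=P[P[:,2]>.228];print(len(H),H.mean(0),np.median(H[:,2]),H.min(0),H.max(0),cv2.minAreaRect((H[:,:2]*1000).astype(np.float32)))
```

```text
[[ 0.      0.3039 -0.9527]
 [-0.     -0.9527 -0.3039]
 [-1.      0.     -0.    ]]
[ 0.5438 -0.1521 -0.0403 -0.0023] -2.3073966676340185
3 t_handle [298.0, 164.5] [-0.9751  0.269 ]
3 foot [326.9, 242.3] [-2.1412 -1.7097]
3 pawl_pad [299.9, 204.9] [0.2191 0.478 ]
3 carriage_knob [323.0, 300.5] [-1.1226  0.2901]
3 piston_mid [322.6, 264.0] [0.983  1.0833]
4 t_handle [291.9, 224.2] [0.751  0.4217]
4 foot [291.8, 268.4] [-2.9362 -2.4585]
4 pawl_pad [337.8, 238.4] [1.311 0.361]
4 carriage_knob [201.1, 261.3] [3.0038 2.1055]
4 piston_mid [253.0, 263.0] [-2.1799  1.8405]
253 [ 0.5406 -0.1522  0.2391] 0.23964803161492076 [ 0.5334 -0.1833  0.2292] [ 0.5501 -0.1216  0.2442] ((541.3993530273438, -152.4606170654297), (61.999080657958984, 14.622193336486816), 86.91780090332031)
```

View pics/c.png

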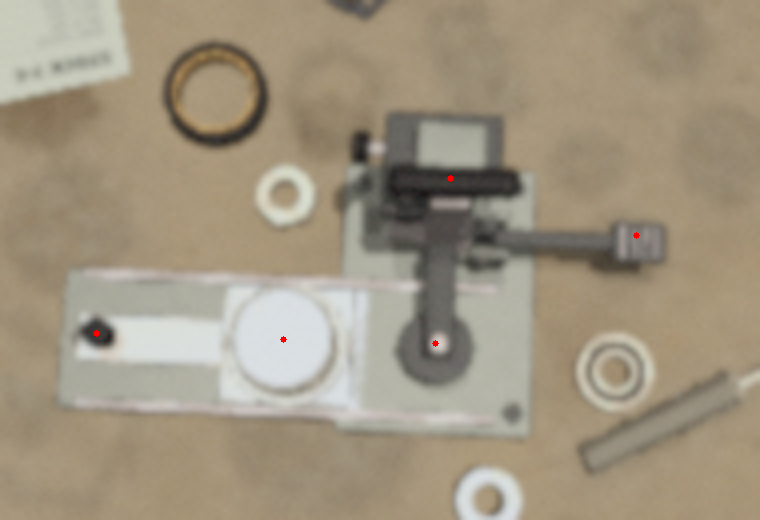

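```bash
cat > plan.py <<'E'
from h import *
def plan(target,yaw=None,n=9,zfirst=0):
    """tool pointing down; rows in tool axes; yaw = world angle of tool y"""
    s=state();p=np.array(s["tool_pos"]);Rt=R.from_quat(np.roll(s["orientation"],-1));y=Rt.as_matrix()[:,1]
    th=np.arctan2(y[1],y[0]); dth=0 if yaw is None else (yaw-th+np.pi)%(2*np.pi)-np.pi
    d=(np.array(target)-p)
    print("t",s["time"],"pos",p.round(4),"F",np.round(s["force"],2),"w",round(s["width"],4),"delta",d.round(4),"dth",round(dth,3))
    for i in range(n):
        a=th+dth*i/n; Y=np.array([np.cos(a),np.sin(a),0]);X=np.array([0,0,-1]);Z=np.cross(X,Y)
        print([round(float(100*d@v/n),2) for v in(X,Y,Z)],round(-dth/n,3))
E
python3 -c "
from plan import *
plan([.541,-.152,.231],np.radians(-2.8),9)"
```

```text
t 1.8 pos [ 0.1671 -0.524   0.2313] F [ 0.07  0.15 -0.33] w 0.0855 delta [ 3.739e-01  3.720e-01 -3.000e-04] dth 1.213
[0.0, -2.67, -5.21] -0.135
[0.0, -1.95, -5.53] -0.135
[0.0, -1.19, -5.74] -0.135
[0.0, -0.41, -5.85] -0.135
[0.0, 0.38, -5.85] -0.135
[0.0, 1.16, -5.74] -0.135
[0.0, 1.92, -5.53] -0.135
[0.0, 2.65, -5.23] -0.135
[0.0, 3.33, -4.82] -0.135
```

Call:
jog_arm(moves=[[1,[-6,0,0],[0,0,0]],[1,[0,-2.67,-5.21],[-0.135,0,0]],[1,[0,-1.95,-5.53],[-0.135,0,0]],[1,[0,-1.19,-5.74],[-0.135,0,0]],[1,[0,-0.41,-5.85],[-0.135,0,0]],[1,[0,0.38,-5.85],[-0.135,0,0]],[1,[0,1.16,-5.74],[-0.135,0,0]],[1,[0,1.92,-5.53],[-0.135,0,0]],[1,[0,2.65,-5.23],[-0.135,0,0]],[1,[0,0,0],[0,0,0]]], newtons=40)

```text
time: 3.05
tool_pos: [0.5041, -0.1778, 0.2939]
orientation: [0.462, 0.536, 0.461, -0.535]
force: [-0.6, 0.0, 0.7]
width: 0.085
```

```bash
python3 -c "
from plan import *
plan([.541,-.152,.29],np.radians(-2.8),3)"
```

```text
t 3.05 pos [ 0.5041 -0.1778  0.2939] F [-0.64  0.01  0.72] w 0.085 delta [ 0.0369  0.0258 -0.0039] dth 0.099
[0.13, 1.09, -1.03] -0.033
[0.13, 1.12, -1.0] -0.033
[0.13, 1.16, -0.96] -0.033
```

Call:
jog_arm(moves=[[1,[0,1.09,-1.03],[-0.033,0,0]],[1,[0,1.12,-1.0],[-0.033,0,0]],[1,[0,1.16,-0.96],[-0.033,0,0]],[0.2,[0,0,0],[0,0,0]]])

```text
time: 3.55
tool_pos: [0.5427, -0.1521, 0.294]
orientation: [0.489, 0.512, 0.487, -0.511]
force: [-0.9, -0.3, 0.0]
width: 0.0698
```

Run:
```python
from plan import *
plan([.541,-.1523,.216],np.radians(-2.8),3)
f=grab_frame("side");c=cv2.resize(f["pixels"][80:280,210:410],None,fx=3,fy=3,interpolation=cv2.INTER_CUBIC);cv2.imwrite("pics/d.png",c)
```

```text
t 3.55 pos [ 0.5427 -0.1521  0.294 ] F [-0.94 -0.32  0.01] w 0.0698 delta [-0.0017 -0.0002 -0.078 ] dth -0.003
[2.6, -0.06, 0.01] 0.001
[2.6, -0.06, 0.01] 0.001
[2.6, -0.06, 0.01] 0.001
```

View pics/d.png

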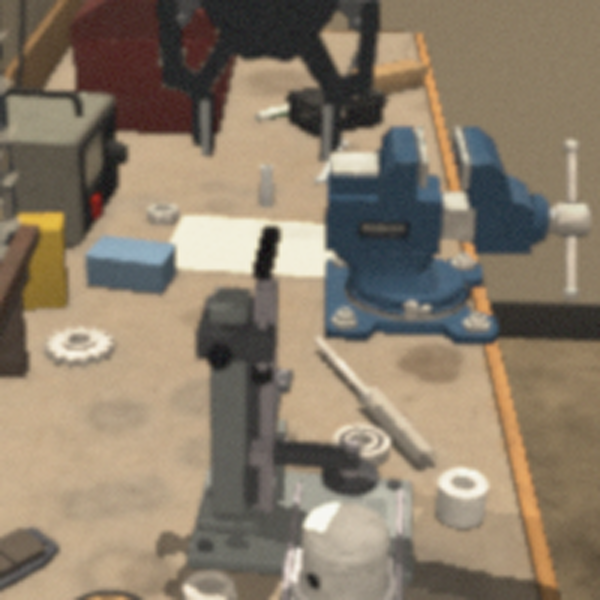

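The crop shows the fingers at columns 207 and 330, with the handle at 268 centred between them. I lower and grip.

Call:
jog_arm(moves=[[0.2,[2.6,-0.06,0],[0,0,0]],[0.2,[2.6,-0.06,0],[0,0,0]],[0.0,[2.5,-0.06,0],[0,0,0]],[-0.4,[0,0,0],[0,0,0]],[-0.7,[0,0,0],[0,0,0]],[-1,[0,0,0],[0,0,0]],[-1,[0,0,0],[0,0,0]],[-1,[0,0,0],[0,0,0]],[-1,[0,0,0],[0,0,0]]], newtons=40)

```text
time: 4.72
tool_pos: [0.5414, -0.1545, 0.2195]
orientation: [0.49, 0.515, 0.484, -0.511]
force: [1.7, 1.7, -5.2]
width: 0.0131
```

```bash
python3 -c "
from plan import *
plan([.541,-.1523,.216],None,1);print(state()['moment'])"
```

```text
t 4.725 pos [ 0.5414 -0.1545  0.2195] F [ 1.69  1.69 -5.18] w 0.0131 delta [-0.0004  0.0022 -0.0035] dth 0
[0.35, -0.05, -0.22] 0.0
[ 0.21211714  0.08557255 -0.07096135]
```

Call:
jog_arm(moves=[[-1,[-1,0,0],[0,0,0]],[-1,[-1,0,0],[0,0,0]],[-1,[-1,0,0],[0,0,0]],[-1,[0,0,0],[0,0,0]]])

```text
time: 5.22
tool_pos: [0.5414, -0.1545, 0.2475]
orientation: [0.489, 0.514, 0.485, -0.511]
force: [1.8, 1.3, -3.0]
width: 0.0135
```

Call:
jog_arm(moves=[[-1,[-0.8,0,0],[0,0,0]],[-1,[-0.4,0,0],[0,0,0]],[-1,[0,0,0],[0,0,0]]])

```text
time: 5.6
tool_pos: [0.5413, -0.1544, 0.2586]
orientation: [0.489, 0.514, 0.485, -0.511]
force: [2.6, 1.9, -3.9]
width: 0.013
```

Call:
jog_arm(moves=[[-1,[-0.3,0,0],[0,0,0]],[-1,[0,0,0],[0,0,0]]])

```text
time: 5.85
tool_pos: [0.5413, -0.1544, 0.2614]
orientation: [0.489, 0.514, 0.485, -0.511]
force: [2.5, 1.7, -2.3]
width: 0.0133
```

Call:
jog_arm(moves=[[-1,[-0.3,0,0],[0,0,0]],[-1,[-0.2,0,0],[0,0,0]],[-1,[0,0,0],[0,0,0]]])

```text
time: 6.22
tool_pos: [0.5413, -0.1545, 0.2669]
orientation: [0.489, 0.514, 0.485, -0.511]
force: [3.1, 2.1, -4.2]
width: 0.013
```

Call:
jog_arm(moves=[[-1,[-0.3,0,0],[0,0,0]],[-1,[0,0,0],[0,0,0]]])

```text
time: 6.48
tool_pos: [0.5413, -0.1544, 0.2699]
orientation: [0.489, 0.514, 0.485, -0.511]
force: [4.5, 1.3, -4.1]
width: 0.0132
```

Call:
jog_arm(moves=[[-1,[-0.2,0,0],[0,0,0]],[-1,[0,0,0],[0,0,0]]])

```text
time: 6.72
tool_pos: [0.5413, -0.1544, 0.2715]
orientation: [0.489, 0.514, 0.485, -0.511]
force: [3.4, 0.6, -4.2]
width: 0.0129
```

Call:
jog_arm(moves=[[-1,[-0.2,0,0],[0,0,0]],[-1,[0,0,0],[0,0,0]]])

```text
time: 6.98
tool_pos: [0.5412, -0.1544, 0.2727]
orientation: [0.488, 0.514, 0.485, -0.511]
force: [4.3, 1.0, -7.6]
width: 0.013
```

Call:
jog_arm(moves=[[-1,[-0.15,0,0],[0,0,0]],[-1,[0,0,0],[0,0,0]]])

```text
time: 7.22
tool_pos: [0.5413, -0.1544, 0.2734]
orientation: [0.488, 0.514, 0.486, -0.512]
force: [4.7, 0.8, -8.2]
width: 0.0131
```

Call:
jog_arm(moves=[[-1,[-0.15,0,0],[0,0,0]],[-1,[0,0,0],[0,0,0]]])

```text
time: 7.48
tool_pos: [0.5412, -0.1544, 0.274]
orientation: [0.488, 0.514, 0.486, -0.512]
force: [4.6, 0.7, -7.7]
width: 0.0132
```

Call:
jog_arm(moves=[[-1,[-0.2,0,0],[0,0,0]],[-1,[0,0,0],[0,0,0]]])

```text
time: 7.72
tool_pos: [0.5412, -0.1544, 0.2751]
orientation: [0.487, 0.514, 0.486, -0.512]
force: [5.0, 0.4, -8.2]
width: 0.0131
```

Call:
jog_arm(moves=[[-1,[-0.2,0,0],[0,0,0]],[-1,[0,0,0],[0,0,0]]])

```text
time: 7.98
tool_pos: [0.5412, -0.1544, 0.2758]
orientation: [0.487, 0.514, 0.487, -0.512]
force: [5.9, 0.8, -9.7]
width: 0.0132
```

Call:
jog_arm(moves=[[-1,[-0.2,0,0],[0,0,0]],[-1,[0,0,0],[0,0,0]]])

```text
time: 8.22
tool_pos: [0.5412, -0.1544, 0.2764]
orientation: [0.486, 0.513, 0.487, -0.512]
force: [6.3, 0.2, -9.8]
width: 0.013
```

Call:
jog_arm(moves=[[-1,[-0.2,0,0],[0,0,0]],[-1,[0,0,0],[0,0,0]]])

```text
time: 8.48
tool_pos: [0.5412, -0.1543, 0.2771]
orientation: [0.486, 0.513, 0.488, -0.513]
force: [3.8, 1.1, -5.5]
width: 0.0129
```

Run:
```python
from plan import *
np.set_printoptions(precision=4,suppress=True)
f=grab_frame("side");c=cv2.resize(f["pixels"][100:290,230:370],None,fx=4,fy=4,interpolation=cv2.INTER_CUBIC)[:,:]
cv2.imwrite("pics/e.png",cv2.resize(c,(560,600)) if c.shape[0]>760 else c[:600])
for n in("side","top"):
    if n=="top": f=grab_frame("top")
    for l in("foot","t_handle"):
        for r in spot_point(f,l)[:1]:
            # height along stand axis at known xy
            xy=(.4785,-.149) if l=="foot" else (.541,-.1523)
            zz=np.linspace(0,.35,701);q=proj(f,[[*xy,z] for z in zz]);i=np.argmin(np.linalg.norm(q-r["at"],axis=1))
            print(n,l,r["at"],round(r["conf"],2),"z",zz[i],np.linalg.norm(q[i]-r["at"]),at_depth(f,r["at"]))
```

```text
side foot [329.0, 216.1] 0.75 z 0.111 2.677122590217705 [ 0.4732 -0.1399  0.1166]
side t_handle [301.5, 133.6] 0.8 z 0.297 2.586093025437229 [ 0.5357 -0.1444  0.3   ]
top t_handle [294.4, 220.1] 0.35 z 0.2895 0.21431285769984107 [ 0.5087 -0.1443  0.4516]
```

View pics/e.png

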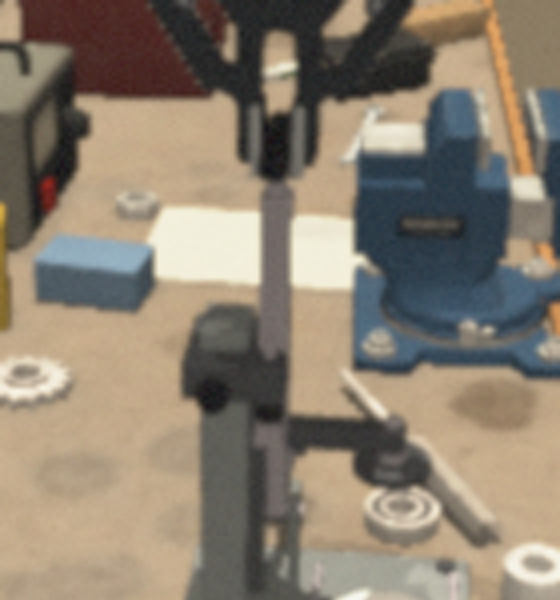

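The rail is up: the foot is clear at crop (392,465), the handle is still in the fingers, and the dark buffer sits under the clamp near (268,410). I keep feeling upwards for the buffer.

Call:
jog_arm(moves=[[-1,[-0.2,0,0],[0,0,0]],[-1,[0,0,0],[0,0,0]]])

```text
time: 9.02
tool_pos: [0.5411, -0.1543, 0.2775]
orientation: [0.485, 0.513, 0.488, -0.513]
force: [7.8, -0.3, -15.3]
width: 0.0127
```

Call:
jog_arm(moves=[[-1,[-0.2,0,0],[0,0,0]],[-1,[0,0,0],[0,0,0]]])

```text
time: 9.28
tool_pos: [0.5411, -0.1544, 0.2775]
orientation: [-0.485, -0.513, -0.489, 0.513]
force: [7.6, -1.2, -12.6]
width: 0.0126
```

Call:
jog_arm(moves=[[-1,[0,0,0],[0,0,0]],[-1,[0,0,0],[0,0,0]],[-1,[0,0,0],[0,0,0]],[-1,[0,0,0],[0,0,0]]])

```text
time: 9.78
tool_pos: [0.5412, -0.1544, 0.2773]
orientation: [-0.485, -0.513, -0.489, 0.513]
force: [4.7, 0.6, -8.7]
width: 0.013
```

Run:
```python
from plan import *
np.set_printoptions(precision=4,suppress=True)
f=grab_frame("side")
for l in("foot","t_handle","stop_clamp"):
        for r in spot_point(f,l)[:1]:
            xy=(.4785,-.149) if l=="foot" else (.541,-.1523)
            zz=np.linspace(0,.35,701);q=proj(f,[[*xy,z] for z in zz]);i=np.argmin(np.linalg.norm(q-r["at"],axis=1))
            print(l,r["at"],round(r["conf"],2),"z",zz[i],np.linalg.norm(q[i]-r["at"]))
s=state();print(s["force"],s["moment"],s["tool_pos"])
# foot/arm heights near foot from side depth
d=f["depth"];H=[]
for v in range(195,235):
    for u in range(305,345):
        if d[v,u]>0:
            a,b=ray(f,(u,v));p=a+b*d[v,u]
            if np.hypot(p[0]-.4785,p[1]+.149)<.021 and p[2]>.03:H.append(p[2])
print(len(H),np.percentile(H,[0,2,10,25,50,75,90,100]))
```

```text
foot [329.4, 217.0] 0.89 z 0.109 3.12614741688021
t_handle [300.6, 137.4] 0.79 z 0.289 1.7478930519284206
stop_clamp [297.5, 190.6] 0.65 z 0.1695 0.49933620386729505
[ 4.2719 -0.4557 -9.1422] [-0.0633 -0.783  -0.0827] [ 0.5412 -0.1543  0.2773]
259 [0.1085 0.1104 0.1141 0.1155 0.1211 0.1341 0.1366 0.1422]
```

Call:
jog_arm(moves=[[-1,[-0.2,0,0],[0,0,0]]])

```text
time: 10.1
tool_pos: [0.5411, -0.1543, 0.2785]
orientation: [-0.485, -0.512, -0.489, 0.513]
force: [7.3, 0.1, -18.4]
width: 0.0126
```

Call:
jog_arm(moves=[[-1,[-0.15,0,0],[0,0,0]]])

```text
time: 10.22
tool_pos: [0.5411, -0.1543, 0.2789]
orientation: [-0.484, -0.512, -0.49, 0.513]
force: [7.3, -0.4, -18.8]
width: 0.013
```

Total is 18.8 N. Less the 3.4 N weight, that is well above the 6 N pawl drag, so this is the buffer. I ease down onto the pawl.

Call:
jog_arm(moves=[[-1,[0.2,0,0],[0,0,0]],[-1,[0.2,0,0],[0,0,0]],[-1,[0,0,0],[0,0,0]]])

```text
time: 10.6
tool_pos: [0.5412, -0.1543, 0.2772]
orientation: [-0.485, -0.513, -0.489, 0.513]
force: [2.3, 1.3, -9.0]
width: 0.0132
```

Call:
jog_arm(moves=[[-1,[0.2,0,0],[0,0,0]],[-1,[0.2,0,0],[0,0,0]],[-1,[0,0,0],[0,0,0]]])

```text
time: 10.98
tool_pos: [0.5413, -0.1543, 0.2771]
orientation: [0.487, 0.513, 0.487, -0.512]
force: [2.6, 1.3, -6.2]
width: 0.0135
```

Call:
jog_arm(moves=[[-1,[0.2,0,0],[0,0,0]],[-1,[0.2,0,0],[0,0,0]]])

```text
time: 11.22
tool_pos: [0.5415, -0.1544, 0.2766]
orientation: [0.488, 0.514, 0.486, -0.512]
force: [-7.9, 3.7, 18.0]
width: 0.0133
```

The pawl holds: pushing down gives +18 N with almost no travel. I release and rise.

Call:
jog_arm(moves=[[-1,[-0.1,0,0],[0,0,0]],[-0.4,[0,0,0],[0,0,0]],[0.2,[0,0,0],[0,0,0]],[0.2,[0,0,0],[0,0,0]],[0.2,[-2,0,0],[0,0,0]],[0.2,[-4,0,0],[0,0,0]],[0.2,[0,0,0],[0,0,0]]])

```text
time: 12.1
tool_pos: [0.5411, -0.155, 0.3388]
orientation: [0.488, 0.514, 0.486, -0.512]
force: [-0.6, 0.2, 0.0]
width: 0.0514
```

Run:
```python
from plan import *
np.set_printoptions(precision=4,suppress=True)
f=grab_frame("side")
for l in("foot","t_handle"):
        for r in spot_point(f,l)[:1]:
            xy=(.4785,-.149) if l=="foot" else (.541,-.1523)
            zz=np.linspace(0,.35,701);q=proj(f,[[*xy,z] for z in zz]);i=np.argmin(np.linalg.norm(q-r["at"],axis=1))
            print(l,r["at"],round(r["conf"],2),"z",zz[i])
d=f["depth"];H=[]
for v in range(195,235):
    for u in range(305,345):
        if d[v,u]>0:
            a,b=ray(f,(u,v));p=a+b*d[v,u]
            if np.hypot(p[0]-.4785,p[1]+.149)<.021 and p[2]>.03:H.append(p[2])
print(len(H),np.percentile(H,[0,2,10,25,50]))
for n in ("side","top"):
  g=f if n=="side" else grab_frame("top")
  for l,z in(("carriage_knob",.051),("piston_mid",.047)):
    for r in spot_point(g,l)[:1]: print(n,l,r["conf"],at_z(g,r["at"],z),at_depth(g,r["at"]))
# knob top points
d=g["depth"];P=[]
for v in range(235,290):
    for u in range(180,225):
        if d[v,u]>0:
            a,b=ray(g,(u,v));p=a+b*d[v,u]
            if .048<p[2]<.07:P.append(p)
P=np.array(P);print(len(P),P.mean(0),P.min(0),P.max(0)) if len(P) else 0
plan([.489,.08,.3],None,1)
```

```text
foot [330.5, 220.7] 0.71 z 0.0995
t_handle [302.1, 136.9] 0.69 z 0.29
254 [0.1076 0.1089 0.1141 0.1155 0.1206]
side carriage_knob 0.81 [0.4791 0.0421 0.051 ] [0.4797 0.052  0.0601]
side piston_mid 0.81 [ 0.4704 -0.0597  0.047 ] [ 0.4721 -0.0326  0.0683]
top carriage_knob 0.74 [0.4892 0.0596 0.051 ] [0.4883 0.0578 0.0606]
top piston_mid 0.28 [0.4799 0.0641 0.047 ] [0.4825 0.0703 0.015 ]
52 [0.4864 0.0501 0.0613] [0.4785 0.0423 0.0484] [0.494  0.0582 0.0655]
t 12.5 pos [ 0.5404 -0.1547  0.3353] F [-0.07 -0.64  0.04] w 0.0514 delta [-0.0514  0.2347 -0.0353] dth 0
[3.53, -6.37, -23.17] 0.0
```

```bash
python3 -c "
from plan import *
plan([.486,.0505,.335],np.radians(-2.8),4)"
```

```text
t 12.5 pos [ 0.5404 -0.1547  0.3353] F [-0.07 -0.64  0.04] w 0.0514 delta [-0.0544  0.2052 -0.0003] dth 0.004
[0.01, -1.63, -5.05] -0.001
[0.01, -1.62, -5.05] -0.001
[0.01, -1.62, -5.06] -0.001
[0.01, -1.61, -5.06] -0.001
```

Call:
jog_arm(moves=[[0.2,[0,-1.62,-5.05],[0,0,0]],[0.2,[0,-1.62,-5.05],[0,0,0]],[0.2,[0,-1.62,-5.05],[0,0,0]],[0.2,[0,-1.62,-5.05],[0,0,0]],[0.2,[6,0,0],[0,0,0]],[0.2,[6,0,0],[0,0,0]],[0.2,[6,0,0],[0,0,0]],[0.2,[2,0,0],[0,0,0]],[0.2,[0,0,0],[0,0,0]]], newtons=20)

```text
time: 13.62
tool_pos: [0.4831, 0.0577, 0.1288]
orientation: [0.486, 0.513, 0.488, -0.513]
force: [0.2, -0.5, 1.1]
width: 0.0514
```

```bash
python3 -c "
from plan import *
plan([.486,.0505,.040],np.radians(-2.8),3)"
```

```text
t 13.625 pos [0.4831 0.0577 0.1288] F [ 0.2  -0.52  1.14] w 0.0514 delta [ 0.0029 -0.0072 -0.0888] dth 0.003
[2.96, 0.11, 0.23] -0.001
[2.96, 0.11, 0.23] -0.001
[2.96, 0.11, 0.23] -0.001
```

Call:
jog_arm(moves=[[0.2,[2.95,0.11,0.23],[0,0,0]],[0.2,[2.95,0.11,0.23],[0,0,0]],[0.2,[2.9,0.11,0.23],[0,0,0]],[-0.3,[0,0,0],[0,0,0]],[-0.7,[0,0,0],[0,0,0]],[-1,[0,0,0],[0,0,0]],[-1,[0,0,0],[0,0,0]],[-1,[0,0,0],[0,0,0]]], newtons=20)

```text
time: 14.62
tool_pos: [0.4873, 0.0509, 0.0458]
orientation: [0.486, 0.514, 0.487, -0.512]
force: [5.6, -0.2, -23.4]
width: 0.0166
```

Run:
```python
from plan import *
s=state();p=np.array(s["tool_pos"])
a=np.radians(-2.8);yv=np.array([-np.sin(a),np.cos(a),0])
plan(p-.09*yv,None,9)
f=grab_frame("side");c=cv2.resize(f["pixels"][150:340,230:420],None,fx=3,fy=3,interpolation=cv2.INTER_CUBIC);cv2.imwrite("pics/f.png",c)
```

```text
t 14.625 pos [0.4873 0.0509 0.0458] F [  5.55  -0.17 -23.41] w 0.0166 delta [-0.0044 -0.0899  0.    ] dth 0
[0.0, 0.0, 1.0] 0.0
[0.0, 0.0, 1.0] 0.0
[0.0, 0.0, 1.0] 0.0
[0.0, 0.0, 1.0] 0.0
[0.0, 0.0, 1.0] 0.0
[0.0, 0.0, 1.0] 0.0
[0.0, 0.0, 1.0] 0.0
[0.0, 0.0, 1.0] 0.0
[0.0, 0.0, 1.0] 0.0
```

View pics/f.png

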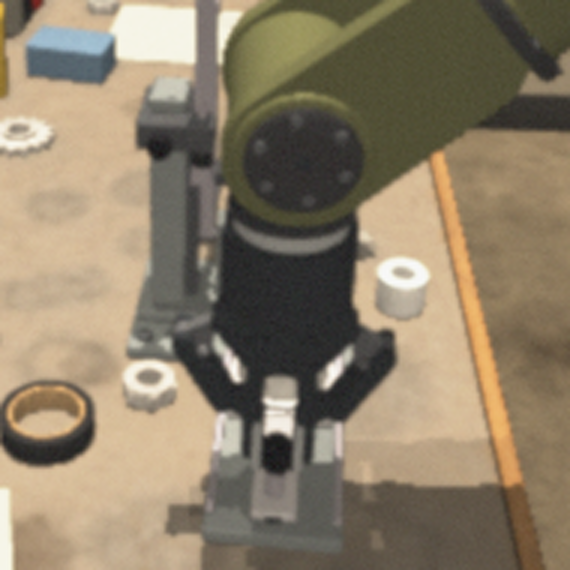

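The fingers are round the knob near crop (278,450), but too high: they pinch its top and pull up at 23 N. I regrip lower.

Call:
jog_arm(moves=[[-0.3,[0,0,0],[0,0,0]],[-0.3,[0,0,0],[0,0,0]],[-0.3,[1,-0.05,0],[0,0,0]],[-0.3,[0.3,0,0],[0,0,0]],[-0.3,[0,0,0],[0,0,0]]])

```text
time: 15.3
tool_pos: [0.4893, 0.0513, 0.0353]
orientation: [0.488, 0.515, 0.486, -0.51]
force: [-0.6, -0.1, -1.2]
width: 0.0302
```

Call:
jog_arm(moves=[[-0.3,[0.2,-0.25,0.05],[0,0,0]],[-0.5,[0,0,0],[0,0,0]],[-0.6,[0,0,0],[0,0,0]],[-0.7,[0,0,0],[0,0,0]],[-0.8,[0,0,0],[0,0,0]],[-0.8,[0,0,0],[0,0,0]]], newtons=20)

```text
time: 16.05
tool_pos: [0.4876, 0.0509, 0.0334]
orientation: [0.488, 0.516, 0.485, -0.509]
force: [2.3, -0.2, -2.9]
width: 0.0172
```

Call:
jog_arm(moves=[[-0.8,[0,0,0.4],[0,0,0]],[-0.8,[0,0,0.7],[0,0,0]],[-0.8,[0,0,1],[0,0,0]],[-0.8,[0,0,1],[0,0,0]],[-0.8,[0,0,1],[0,0,0]],[-0.8,[0,0,1],[0,0,0]],[-0.8,[0,0,1],[0,0,0]],[-0.8,[0,0,1],[0,0,0]],[-0.8,[0,0,0.6],[0,0,0]],[-0.8,[0,0,0],[0,0,0]]])

```text
time: 17.3
tool_pos: [0.4831, -0.0321, 0.0334]
orientation: [0.488, 0.516, 0.485, -0.51]
force: [0.5, -1.9, 0.7]
width: 0.0176
```

Call:
jog_arm(moves=[[-0.8,[0,0,0.6],[0,0,0]],[-0.8,[0,0,0.4],[0,0,0]],[-0.8,[0,0,0],[0,0,0]]])

```text
time: 17.68
tool_pos: [0.4826, -0.0406, 0.0333]
orientation: [0.488, 0.517, 0.486, -0.509]
force: [0.1, -0.5, -0.6]
width: 0.0174
```

Call:
jog_arm(moves=[[-0.8,[0,0,0.4],[0,0,0]]])

```text
time: 17.8
tool_pos: [0.4825, -0.043, 0.0333]
orientation: [0.487, 0.517, 0.487, -0.508]
force: [2.6, 20.8, 0.1]
width: 0.0173
```

Call:
jog_arm(moves=[[-0.8,[0,0,0.4],[0,0,0]]])

```text
time: 17.92
tool_pos: [0.4824, -0.0453, 0.0332]
orientation: [0.486, 0.518, 0.488, -0.507]
force: [2.9, 21.1, -0.2]
width: 0.0173
```

The end stop is felt at 21 N in y. I release and go up.

Call:
jog_arm(moves=[[-0.4,[0,0,0],[0,0,0]],[-0.2,[0,0,0],[0,0,0]],[-0.2,[-3,0,0],[0,0,0]],[-0.2,[-6,0,0],[0,0,0]],[-0.2,[-5,-1.5,-4],[0,0,0]],[-0.2,[-6,-1.5,-5],[0,0,0]],[-0.2,[-6,0,-4],[0,0,0]],[-0.2,[0,0,0],[0,0,0]]])

```text
time: 18.92
tool_pos: [0.4587, 0.0656, 0.2764]
orientation: [0.486, 0.518, 0.487, -0.508]
force: [-0.9, -0.3, -0.8]
width: 0.0335
```

Run:
```python
from plan import *
np.set_printoptions(precision=4,suppress=True)
f=grab_frame("top");a=f["pixels"][190:300,190:360];g=grab_frame("side");b=g["pixels"][150:310,240:400]
c=np.zeros((600,800,3),np.uint8);A=cv2.resize(a,(400,259),interpolation=cv2.INTER_CUBIC);B=cv2.resize(b,(400,400),interpolation=cv2.INTER_CUBIC)
c[:259,:400]=A;c[:400,400:]=B;cv2.imwrite("pics/g.png",c[:400])
for q in(f,g):
  for l,z in(("carriage_knob",.051),("piston_mid",.047),("pawl_pad",.066)):
    for r in spot_point(q,l)[:1]: print(l,round(r["conf"],2),at_z(q,r["at"],z))
d=f["depth"];P=[]
def blob(f,us,vs,z0,z1):
    P=[]
    for v in range(*vs):
        for u in range(*us):
            if f["depth"][v,u]>0:
                a,b=ray(f,(u,v));p=a+b*f["depth"][v,u]
                if z0<p[2]<z1:P.append(p)
    P=np.array(P);print(len(P),*( (P.mean(0),P.min(0),P.max(0)) if len(P) else ()))
blob(f,(315,360),(220,260),.055,.08) 
blob(f,(215,265),(240,290),.05,.07)
```

```text
carriage_knob 0.58 [ 0.4843 -0.0325  0.051 ]
piston_mid 0.75 [ 0.4837 -0.1437  0.047 ]
pawl_pad 0.59 [ 0.5389 -0.2661  0.066 ]
carriage_knob 0.67 [ 0.71   -0.0187  0.051 ]
piston_mid 0.87 [ 0.4779 -0.1369  0.047 ]
pawl_pad 0.63 [ 0.4693 -0.161   0.066 ]
215 [ 0.5356 -0.253   0.0655] [ 0.5242 -0.2823  0.0571] [ 0.5461 -0.2111  0.0703]
51 [ 0.4816 -0.0393  0.0621] [ 0.4739 -0.0471  0.0508] [ 0.4904 -0.0305  0.0661]
```

View pics/g.png

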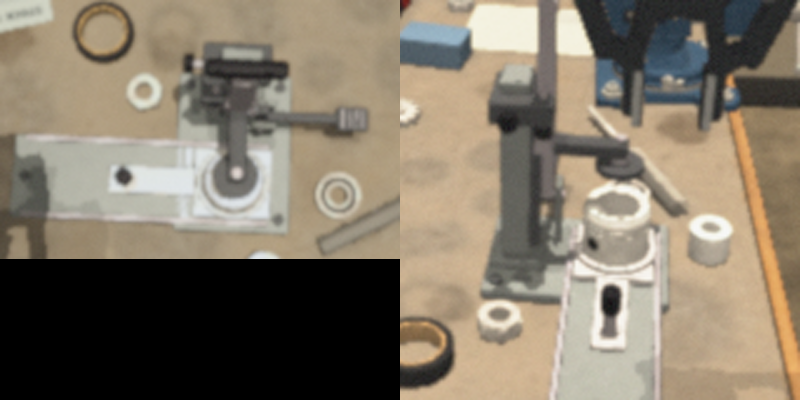

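The carriage moved 89.4 mm to home and the piston stands in its nest under the raised foot (top view (235,180), side view (615,225)). Next is the pawl pad at about (0.5353, -0.268).

```bash
python3 -c "
from plan import *
plan([.5353,-.268,.36],np.radians(-2.8),6)"
```

```text
t 19.325 pos [0.4577 0.0636 0.2718] F [-0.01 -0.09 -0.74] w 0.0342 delta [ 0.0776 -0.3316  0.0882] dth 0.008
[-1.47, 1.6, 5.45] -0.001
[-1.47, 1.6, 5.45] -0.001
[-1.47, 1.59, 5.45] -0.001
[-1.47, 1.58, 5.45] -0.001
[-1.47, 1.57, 5.45] -0.001
[-1.47, 1.57, 5.46] -0.001
```

Call:
jog_arm(moves=[[-1,[-6,0,0],[0,0,0]],[-1,[-4,0,0],[0,0,0]],[-1,[0,1.59,5.45],[0,0,0]],[-1,[0,1.59,5.45],[0,0,0]],[-1,[0,1.59,5.45],[0,0,0]],[-1,[0,1.59,5.45],[0,0,0]],[-1,[0,1.59,5.45],[0,0,0]],[-1,[0,1.59,5.45],[0,0,0]],[-1,[0,0,0],[0,0,0]]])

```text
time: 20.45
tool_pos: [0.5352, -0.2827, 0.3658]
orientation: [0.481, 0.516, 0.49, -0.513]
force: [-0.7, 0.7, 0.7]
width: -0.0001
```

```bash
python3 -c "
from plan import *
plan([.5353,-.268,.08],np.radians(-2.8),5)"
```

```text
t 20.45 pos [ 0.5352 -0.2827  0.3658] F [-0.73  0.7   0.73] w -0.0001 delta [ 1.000e-04  1.470e-02 -2.858e-01] dth 0.009
[5.72, -0.01, -0.29] -0.002
[5.72, -0.01, -0.29] -0.002
[5.72, -0.01, -0.29] -0.002
[5.72, -0.01, -0.29] -0.002
[5.72, -0.01, -0.29] -0.002
```

Call:
jog_arm(moves=[[-1,[5.7,0,-0.3],[0,0,0]],[-1,[5.7,0,-0.3],[0,0,0]],[-1,[5.7,0,-0.3],[0,0,0]],[-1,[5,0,-0.3],[0,0,0]],[-1,[2,0,0],[0,0,0]],[-1,[0,0,0],[0,0,0]]])

```text
time: 21.2
tool_pos: [0.5332, -0.2646, 0.1172]
orientation: [0.48, 0.516, 0.49, -0.513]
force: [0.5, 0.3, -0.1]
width: -0.0002
```

```bash
python3 -c "
from plan import *
plan([.5353,-.268,.075],np.radians(-2.8),2);print(R.from_quat(np.roll(state()['orientation'],-1)).as_matrix()[:,0])"
```

```text
t 21.2 pos [ 0.5332 -0.2646  0.1172] F [ 0.51  0.27 -0.15] w -0.0002 delta [ 0.0021 -0.0034 -0.0422] dth 0.009
[2.11, 0.12, 0.16] -0.005
[2.11, 0.12, 0.16] -0.005
[-0.00621217  0.01333807 -0.99989175]
```

Call:
jog_arm(moves=[[-1,[2.1,0.12,0.2],[0,0,0]],[-1,[2.0,0.12,0.2],[0,0,0]],[-1,[0.3,0,0],[0,0,0]],[-1,[0.3,0,0],[0,0,0]],[-1,[0.3,0,0],[0,0,0]]])

```text
time: 21.82
tool_pos: [0.5371, -0.2685, 0.0705]
orientation: [0.483, 0.517, 0.488, -0.512]
force: [-1.0, -0.5, -0.7]
width: 0.0
```

Call:
jog_arm(moves=[[-1,[0.4,0,0],[0,0,0]],[-1,[0.4,0,0],[0,0,0]]])

```text
time: 22.08
tool_pos: [0.5375, -0.2686, 0.0634]
orientation: [0.483, 0.517, 0.487, -0.512]
force: [-4.0, 0.9, 8.1]
width: -0.0002
```

Call:
jog_arm(moves=[[-1,[0.4,0,0],[0,0,0]],[-1,[0.4,0,0],[0,0,0]]])

```text
time: 22.32
tool_pos: [0.5377, -0.2688, 0.0558]
orientation: [0.484, 0.517, 0.487, -0.512]
force: [-0.3, 0.5, 0.6]
width: -0.0001
```

Call:
jog_arm(moves=[[-1,[0.4,0,0],[0,0,0]],[-1,[0.4,0,0],[0,0,0]],[-1,[0.4,0,0],[0,0,0]]])

```text
time: 22.7
tool_pos: [0.5379, -0.2685, 0.0432]
orientation: [0.484, 0.517, 0.487, -0.512]
force: [-0.2, 0.2, 2.8]
width: -0.0001
```

Call:
jog_arm(moves=[[-1,[0.2,0,0],[0,0,0]],[-1,[0,0,0],[0,0,0]],[-1,[0,0,0],[0,0,0]],[-1,[0,0,0],[0,0,0]],[-1,[0,0,0],[0,0,0]],[-1,[0,0,0],[0,0,0]],[-1,[0,0,0],[0,0,0]],[-1,[0,0,0],[0,0,0]],[-1,[0,0,0],[0,0,0]],[-1,[0,0,0],[0,0,0]]])

```text
time: 23.95
tool_pos: [0.538, -0.2685, 0.0412]
orientation: [0.484, 0.517, 0.487, -0.511]
force: [-1.3, 1.5, 2.8]
width: 0.0001
```

```bash
cat > foot.py <<'E'
from plan import *
np.set_printoptions(precision=4,suppress=True)
f=grab_frame("side");d=f["depth"];H=[]
for v in range(180,270):
    for u in range(300,350):
        if d[v,u]>0:
            a,b=ray(f,(u,v));p=a+b*d[v,u]
            if np.hypot(p[0]-.4785,p[1]+.149)<.021 and p[2]>.03:H.append(p[2])
print(len(H),np.percentile(H,[0,2,10,25,50,90]))
for l,xy in(("foot",(.4785,-.149)),("t_handle",(.541,-.1523))):
    for r in spot_point(f,l)[:1]:
        zz=np.linspace(0,.35,701);q=proj(f,[[*xy,z] for z in zz]);i=np.argmin(np.linalg.norm(q-r["at"],axis=1));print(l,r["at"],round(r["conf"],2),"z",zz[i])
s=state();print(s["time"],s["tool_pos"],s["force"])
cv2.imwrite("pics/h%d.png"%f["shot"],cv2.resize(f["pixels"][120:310,230:420],None,fx=3,fy=3,interpolation=cv2.INTER_CUBIC));print(f["shot"])
E
python3 foot.py
```

```text
265 [0.0711 0.0716 0.078  0.0812 0.0846 0.1023]
foot [327.0, 230.0] 0.75 z 0.075
t_handle [301.3, 151.6] 0.68 z 0.259
24.1 [ 0.5379 -0.2685  0.0411] [-0.6822  0.3395  3.4031]
14
```

The foot underside is at about 74 mm, which is on the crown. I let the pawl up slowly and retreat.

Call:
jog_arm(moves=[[-1,[-0.6,0,0],[0,0,0]],[-1,[-0.8,0,0],[0,0,0]],[-1,[-0.8,0,0],[0,0,0]],[-1,[-1,0,0],[0,0,0]],[-1,[-3,0,0],[0,0,0]],[-1,[-6,0,0],[0,0,0]],[-1,[-6,0,0],[0,0,0]],[-1,[-6,0,0],[0,0,0]],[-1,[-6,0,0],[0,0,0]],[-1,[0,0,0],[0,0,0]]])

```text
time: 25.35
tool_pos: [0.5359, -0.2701, 0.3573]
orientation: [0.484, 0.517, 0.487, -0.511]
force: [-0.1, 1.1, -0.2]
width: 0.0002
```

```bash
python3 foot.py
python3 - <<'E'
from h import *
np.set_printoptions(precision=4,suppress=True)
f=grab_frame("top")
for l,z in(("carriage_knob",.051),("pawl_pad",.066),("bearing_1",0),("hub_spacer",0)):
    for r in spot_point(f,l)[:1]: print(l,round(r["conf"],2),at_z(f,r["at"],z),at_depth(f,r["at"]))
g=grab_frame("side")
A=cv2.resize(f["pixels"][180:310,180:370],(400,274),interpolation=cv2.INTER_CUBIC);B=cv2.resize(g["pixels"][130:290,240:400],(400,400),interpolation=cv2.INTER_CUBIC)
c=np.zeros((400,800,3),np.uint8);c[:274,:400]=A;c[:,400:]=B;cv2.imwrite("pics/z.png",c)
E
```

```text
275 [0.0712 0.0716 0.0768 0.0813 0.0831 0.1023]
foot [328.9, 229.0] 0.7 z 0.078
t_handle [300.5, 152.6] 0.74 z 0.2565
25.5 [ 0.5352 -0.2698  0.3507] [ 0.077  -1.0522 -1.4656]
15
carriage_knob 0.6 [ 0.4883 -0.0305  0.051 ] [ 0.4912 -0.0275  0.0187]
pawl_pad 0.27 [ 0.5813 -0.1631  0.066 ] [ 0.5424 -0.153   0.2666]
bearing_1 0.72 [ 0.4917 -0.0196  0.    ] [ 0.4902 -0.0212  0.0166]
```

View pics/z.png

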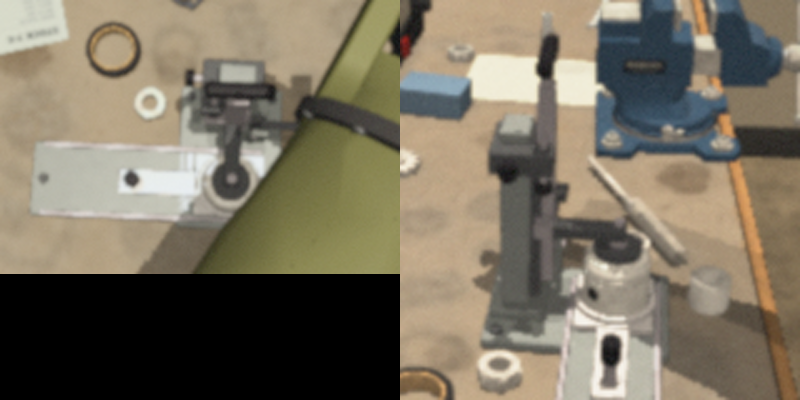

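The foot rests on the piston in its nest, the carriage is home and the arm is clear. I hand in.

```bash
python3 -c "
from workcell import *
print(job_done())"
```

```text
the job is handed in; nothing more can be done
None
```

The piston is set under the presser and the job is handed in; no verdict was reported. The robot clock read about 25.5 s at the last check.

- **Rail:** I pulled it up until the buffer was felt. Readings peaked at 18.8 N, or about 15 N after the rail's weight. I then eased it down onto the pawl, which held near 62 mm with an 18 N push down on the handle.
- **Carriage:** It moved 89.4 mm and I felt the end stop at 21 N. The first grip on the knob was too high and pulled up with 23 N, so I released and regripped lower.
- **Pawl:** I pressed the pad down about 25 mm; the highest force reading was 8 N. The rail sank and I let the pawl up slowly.

**Last checks:**
- The foot underside is at about 74–78 mm and the top of the handle at 266.5 mm. That puts the rail at about 28 mm.
- The last picture shows the piston standing in its nest with the foot on it, the knob at home, and the arm touching nothing.

**Checks that were weak or missing:**
- **Buffer contact:** The exact contact height was blurred by pawl drag and by the arm giving a little, so I inferred contact from the force.
- **Rail travel:** Travel read from the tool disagreed with the pawl tooth by about 2.4 mm.
- **Pawl and bystanders:** In the final top view the arm hid the pawl pad, so I did not confirm by picture that the pawl sprang back. The bearing was hidden too, and its detection in that view was false.

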